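# Find the insulating plate that fits the fixture's dowel pins and latch it down

### The job

One of the two red plates in the foam tray fits the two dowel pins of the assembly fixture: find out which by trying, without forcing it, and let it drop over the pins until it lies flush on its seat. Then swing the yellow latch right round over it to its stop. Leave the plate that does not fit lying flat on the bench or in the tray, clear of the fixture, and do not disturb the tools and parts lying around.

Things in the scene. Friction and masses are not known exactly. Their poses are not given: they have to be found in the camera images.
- plate_1_mid (a point): centre (half-way up) of a red insulating plate, 60x48x10 mm, square sides. x: along the 60 mm length, y: the 48 mm width, z: up; a half turn about z changes nothing. Has a 20 mm hole in the middle and two 10.5 mm dowel holes diagonally opposite. Starts in a cutout of the tray, x along the tray's x, 2 mm proud; there it can be taken only by its two short ends (60 mm apart).
- plate_2_mid (a point): centre (half-way up) of a red insulating plate, 60x48x10 mm, square sides. x: along the 60 mm length, y: the 48 mm width, z: up; a half turn about z changes nothing. Has a 20 mm hole in the middle and two 10.5 mm dowel holes diagonally opposite. Starts in a cutout of the tray, x along the tray's x, 2 mm proud; there it can be taken only by its two short ends (60 mm apart).
- plate_1: the plate of plate_1_mid, 0.04 to 0.07 kg; origin at the centre of its underside. plate_1 and plate_2 differ only in the places of their dowel holes, by about 8 mm; only one of them fits the fixture. The wrong one stays resting on the pins' tops, its underside 12 mm above the pedestal. The bench between tray and fixture (x 0.43 to 0.62 m, y -0.01 to 0.08 m) is always clear for putting a plate down.
- plate_2: the plate of plate_2_mid, 0.04 to 0.07 kg; origin at the centre of its underside. plate_1 and plate_2 differ only in the places of their dowel holes, by about 8 mm; only one of them fits the fixture. The wrong one stays resting on the pins' tops, its underside 12 mm above the pedestal. The bench between tray and fixture (x 0.43 to 0.62 m, y -0.01 to 0.08 m) is always clear for putting a plate down.
- tray: fixed grey tray, black foam with blue cutout floors, 178x150x32 mm; origin at the centre of its underside, z up. Cutouts (1.5 mm larger than a plate all round) centred at x = 0, y = -36 and +36 mm; cutout floor 20 mm, foam top 28 mm above the bench. Beyond both short ends of each plate the foam has a finger notch 38 mm wide, 43 mm long, its floor 10 mm above the bench.
- seat (a point): point where the plate's centre lies once home, 35 mm above the bench, z up. The plate then lies on an aluminium pedestal (56x38 mm, top 5 mm below this point), its x axis along this x axis or opposite. Two steel dowel pins, 8 mm thick, tapered tops, at (x, y) = (+21, +13) and (-21, -13) mm, reach 7 mm above this point, 2 mm above a plate that is home.
- fixture: assembly fixture, fixed; origin on the bench 35 mm below seat, same axes. Dark base from x = -76 to +84, y = -48 to +48 mm, 12 mm high. Grey blocks stand 5 mm beyond both short ends of the plate, as high as its top, so fingers fit only at its two long sides (48 mm apart), where there is free room down to the base. A sensor sticks out of the -x block, low.
- latch_pivot (a point): upright axis of the yellow latch, 47 mm from seat along the fixture's +x, 45 mm above the bench (mid-height of its 6 mm thick, 13 mm wide arm). The arm swings level, about 2 mm above the top of a plate that is home; a plate that is not home is in its way.
- latch_knob (a point): middle of the black upright knob on the latch's arm: 15 mm thick, from 51 to 70 mm above the bench (this point: 60 mm), 30 mm from latch_pivot. To close the latch move the knob round the pivot, pinched or pushed. Open it stands about +y (in seat's axes) of the pivot; closed at -x of the pivot, over the plate.
- latch (a joint): angle of the latch: 0 fully open (knob at x, y = +9, +29 mm from the pivot in seat's axes), growing anticlockwise seen from above to 1.87 rad closed against its stop (knob at -30, 0 mm). Starts at 0 to 0.35, clear of the plate; stays where it is left; needs about 1 N at the knob.
- driver: screwdriver with a red handle, 180 mm long, 28 mm high; a bystander; origin under its middle
- cutter: side cutter with red and black grips, 162x54x13 mm; a bystander; origin under its middle
- end_clamp: small off-white plastic rail end clamp, 34x42x10 mm; a bystander; origin under its middle
- marker_pen: white marker with a black cap, 133 mm long, 13 mm thick; a bystander; origin under its middle
- relay: small cream plug-in relay, 12x33x15 mm; a bystander; origin under its middle
Things that resemble listed ones, but are neither listed nor needed, are in the scene too. Leave any turquoise look-alike of the plate_2 alone.

How it is judged:
By the outcome, as a careful person would: the job done as asked, in the order asked, and still so for the second after the job is handed in, with the robot touching nothing.
It also fails if it takes over 72 s, if anything falls off the work surface, if the arm or the gripper's body presses on something with over 40 N, if the wrist force passes 120 N, or if a joint passes its speed limit or range.

### The arm

A 6-joint arm with a two-finger parallel gripper is mounted at the origin on a cart in front of the work surface, level with it; the furniture and walls round the work are solid. World frame = base frame: x ahead of the robot, y to its left, z up, the work surface at z = 0. Lengths are in m, angles in degrees, forces in N, time in s.
With the tool pointing down it reaches from about 0.3 to 0.75 m from the base axis. Payload 8.5 kg.
Tool frame: the origin (TCP) lies between the finger pads; the fingertips stand env.finger_overhang ahead of it and the grasp point (between the pads) lies 2 mm behind it (env.finger_overhang is the distance from the TCP to the fingertips, in m); z points along the fingers, y is the line along which they close (so a half turn about z gives the same grasp; the last joint's range is limited). The gripper opens to 85 mm and grips with 20 to 120 N. Pads are 22 mm wide; open, the fingers measure 114 mm over their backs; the gripper's body (76 mm by 85 mm) begins 54 mm behind the grasp point. The pads swing forward as they close: fully open they stand 13 mm farther back than shut.
Start: joints at [-83.44, 21.807, 74.336, -0, 83.858, -12.336], TCP at [0.178, -0.52, 0.248] pointing down, gripper open.
Joint ranges: [-178.18, 178.18], [-50.72, 133.34], [12.68, 142.11], [-81.47, 261.47], [9.98, 163.14], [-165.26, 165.26]. Speed limits (degrees/s): [136.94, 136.94, 180, 180, 180, 180].

### API

Orientations are given as a 3x3 rotation matrix whose columns are the frame's x, y, z axes.
In Python, from rig import env gives the robot as it stands. The module is installed in compiled form; this text tells all that it offers.
- The arm moves only by the tool jog_arm, never from a script. Its arguments are lists of equal length, an entry for each row: "hand": the finger opening in m, from 0 to 0.0854; "travel": the shift along the world's x, y, z in m, a list of three; "yaw": the turn about the world's z in rad. A call has exactly 5 rows; each row shifts and turns the commanded pose from where the row before left it; what a row does not reach is not made up. A row lasts 1/8 s, in which the tool goes at most 62.5 mm and 10.7 degrees, less where a joint would pass 70% of its speed; a pose out of reach is approached as far as the arm can. A call is refused whole if a number of a shift passes 0.0625 or a number of a turn 0.188, either way. A call with a gripper value outside its range is refused whole. The fingers move at their own pace and stop on an object; "grip_force" is the grip in N (left out, the last holds). Time passes only in rows, so rows that do not move let the fingers close, or fill a call up. It gives the time, the measured TCP pose, the force, the opening and the grip force at its end, in the units of the state.
- env.observe(): the state, without advancing time (a new reading comes with each control period).
- env.get_image(name): name is "side" or "top"; returns the picture (384x512x3 uint8, red, green, blue); there is no depth.
- env.calibration(name): a dict with "fx", "fy", "cx", "cy" (pixels), "k1" (the pictures are not rectified: a ray, as slopes to the right and down, at radius r is drawn at 1 + k1 r^2 times it, then the intrinsics apply), "position" and "rotation" of the camera in the world. Camera axes: x right, y down, z forward; pixel columns grow to the right and rows downward; lengths in m; the calibration is good to about 2 mm. A picture is of the moment at which its call begins. calibration takes no time and is no camera call.
- env.close_job(): hands the job in; it is judged then, once.
The state is a dict: "time_s": time; "q": joint angles; "qvel": joint speeds; "joint_efforts": joint torques, N m; "position": TCP position; "tool_rot": TCP orientation; "ft_force": force on the tool from outside, world axes, zero at the start; "wrist_torque": the same for the moment, N m; "grip_width": finger opening in m; "gripper_force": force on a finger pad.
Only numpy, scipy, OpenCV 4.12 (cv2) and the standard library are available. Lean on these libraries where they do the work, as an engineer would, in place of code of your own. Each camera call takes 0.05 s, during which the arm holds its last target. There are 200 camera calls.

## Working session

There is one attempt and no reset: what is moved stays moved. The work goes in short steps, Python scripts to look and compute and a tool call to move; the robot and the scene stay as the last step left them, time stands still between calls to the robot, and variables do not carry over. Pictures are saved under pics/ and viewed, at most 10 in all, crops included, and the job is handed in when it is done.

Besides the shell and the picture viewer there is one more tool, called as a command line: name --pt "numbers of a row" for each row, then --argument value for the rest. jog_arm: Moves the arm, as the interface text tells. Its arguments: {"type":"object","properties":{"hand":{"type":"array"},"travel":{"type":"array"},"yaw":{"type":"array"},"grip_force":{"type":"number"}},"required":["hand","travel","yaw"]}

```bash
mkdir -p pics; cat > h.py <<'E'
import numpy as np, cv2
from rig import env
def ray(name,u,v):
    c=env.calibration(name); xd=np.array([(u-c['cx'])/c['fx'],(v-c['cy'])/c['fy']]); x=xd.copy()
    for _ in range(20): x=xd/(1+c['k1']*(x@x))
    R=np.array(c['rotation']); return np.array(c['position']),R@np.array([x[0],x[1],1.])
def onz(name,u,v,z):
    p,d=ray(name,u,v); return p+d*(z-p[2])/d[2]
def pix(name,P):
    c=env.calibration(name); q=np.array(c['rotation']).T@(np.array(P)-c['position']); s=q[:2]/q[2]; s=s*(1+c['k1']*(s@s))
    return s[0]*c['fx']+c['cx'],s[1]*c['fy']+c['cy']
def snap(name,f,box=None,k=1):
    im=cv2.cvtColor(env.get_image(name),cv2.COLOR_RGB2BGR); o=im
    if box: o=im[box[1]:box[3],box[0]:box[2]]
    cv2.imwrite('pics/'+f,cv2.resize(o,None,fx=k,fy=k,interpolation=cv2.INTER_CUBIC)); return im
E
python3 - <<'E'
from h import *
for n in('top','side'):
    snap(n,n+'0.png',k=1.5); c=env.calibration(n); print(n,c)
s=env.observe(); print(s['position'],s['tool_rot'],env.finger_overhang,s['grip_width'],s['time_s'])
E
```

```text
top {'fx': 401.1121028399655, 'fy': 401.1121028399655, 'cx': 249.87527874083293, 'cy': 199.15927665989318, 'k1': -0.07372405458990432, 'position': array([0.34817226, 0.06344594, 1.40064857]), 'rotation': array([[ 5.99838553e-04, -9.89162755e-01,  1.46821945e-01],
       [-9.99990684e-01, -1.22092637e-03, -4.14012995e-03],
       [ 4.27452113e-03, -1.46818094e-01, -9.89154273e-01]])}
side {'fx': 456.93373386962344, 'fy': 456.93373386962344, 'cx': 260.7839557723446, 'cy': 195.04322919614617, 'k1': -0.06639508755405621, 'position': array([0.37246802, 1.10602334, 0.60485576]), 'rotation': array([[-0.98349828, -0.08801909,  0.15806258],
       [-0.18068227,  0.43332713, -0.88293913],
       [ 0.00922269, -0.89692822, -0.44207997]])}
[ 0.17807925 -0.52012484  0.24777682] [[ 9.46111876e-01  3.23839924e-01 -1.47860171e-04]
 [ 3.23839841e-01 -9.46111049e-01  1.28115495e-03]
 [ 2.74996980e-04 -1.25999893e-03 -9.99999168e-01]] 0.017 0.08532389435931909 0.1
```

View pics/top0.png

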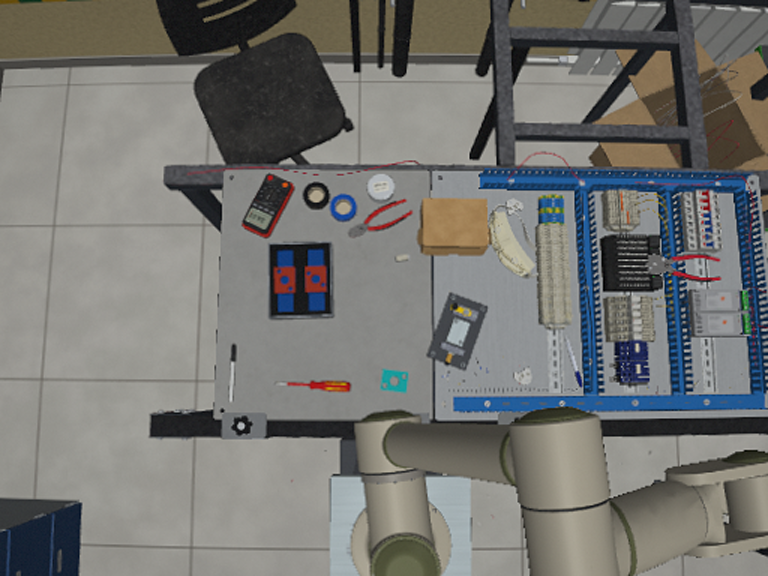

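View pics/side0.png

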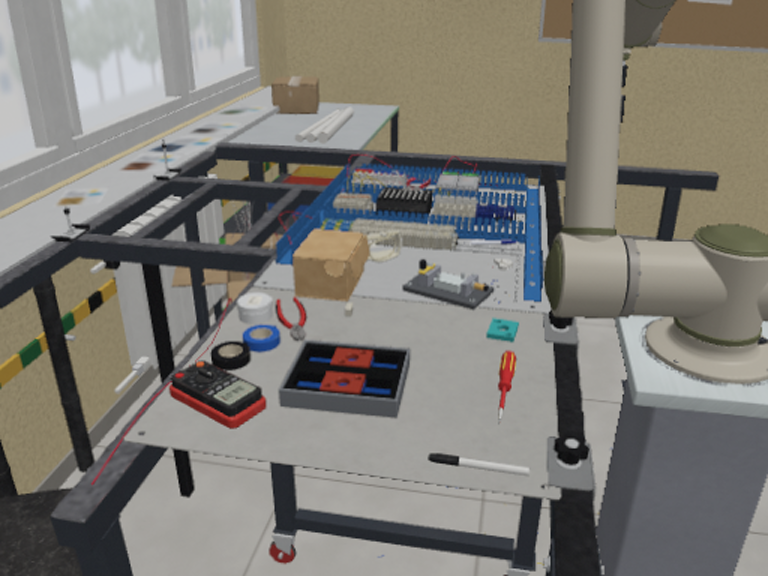

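The top view shows the tray at about (300,280) with both plates, and the fixture at about (458,330) with its latch at the upper end, in 1.5x pixels. The side view confirms this. Next I measure these and take a zoomed crop.

```bash
python3 - <<'E'
from h import *
im=snap('top','fx1.png',(275,185,335,250),9)
hsv=cv2.cvtColor(im,cv2.COLOR_BGR2HSV); H,S,V=cv2.split(hsv)
def blobs(m,box,name,z,amin=4,cam='top'):
    mm=np.zeros_like(m); x0,y0,x1,y1=box; mm[y0:y1,x0:x1]=m[y0:y1,x0:x1]
    cs,_=cv2.findContours(mm,cv2.RETR_EXTERNAL,cv2.CHAIN_APPROX_NONE)
    for c in cs:
        if cv2.contourArea(c)<amin: continue
        W=np.array([onz(cam,p[0][0],p[0][1],z)[:2] for p in c],np.float32)
        (cx,cy),(w,h),a=cv2.minAreaRect(W*1000)
        print(name,cv2.contourArea(c),'px',c.reshape(-1,2).mean(0).round(1),'rect',np.round([cx,cy,w,h,a],1))
red=((H<10)|(H>170))&(S>120)&(V>80)
blobs(red.astype(np.uint8),(175,155,225,215),'plate',.03)
blobs(((V<75)).astype(np.uint8)|((H>100)&(H<125)&(S>100)).astype(np.uint8),(170,155,228,218),'trayfoam',.03)
blobs(((H>18)&(H<35)&(S>120)&(V>100)).astype(np.uint8),(275,185,335,250),'yellow',.048,2)
blobs((V<110).astype(np.uint8),(278,188,330,250),'base',.012,20)
print(hsv[195:245:6,284:328:4,2])
E
```

```text
plate 213.5 px [189.3 186.2] rect [596.3 269.4  60.1  48.9   1.2]
plate 212.5 px [210.4 186. ] rect [599.5 196.3  60.5  48.8   0.7]
plate 5.5 px [177.3 156.1] rect [704.9 312.6  17.6   7.2  89.9]
trayfoam 1822.5 px [199.7 186. ] rect [597.4 230.  170.2 142.4   1.9]
yellow 8.0 px [298.8 238.4] rect [ 415.9 -107.4    8.5   17.1   70.7]
yellow 9.5 px [306.2 206.2] rect [ 525.3 -134.5   15.    10.9   71.4]
base 1241.0 px [298.  217.8] rect [ 483.3 -131.7  133.6  212.8   85.8]
[[137  55 148 148  78 142 148 147 150 150 147]
 [135  71 149 147  75  69  73  74  78 138 148]
 [139  70 147  68  75 181 191 160 121  71  84]
 [137  72 122  74  73 134 114  71 125  73 152]
 [137  86  72  74 151 181 185 111  73 131 145]
 [138  89  73  73 183 179 188  73  73 152 149]
 [137  75  70 140 133 109  75  73 145 149 149]
 [103  97  73  75 178  72  88  70 150 151 149]
 [133  88 151 125 108  73  81 148 150 149 151]]
```

View pics/fx1.png

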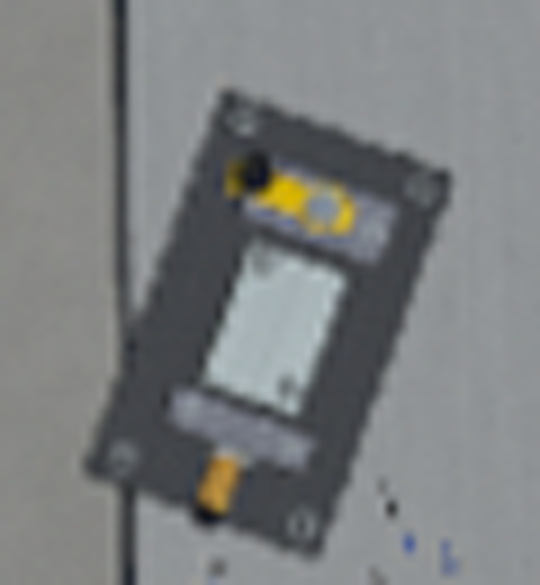

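The crop shows base corners at about (228,92), (450,180), (318,555) and (88,468). The pivot is near (323,205), the pins near (263,262) and (288,385), and the knob near (252,172).

```bash
cat > fx.py <<'E'
from h import *
k=9
def up(im,box): return cv2.resize(im[box[1]:box[3],box[0]:box[2]],None,fx=k,fy=k,interpolation=cv2.INTER_CUBIC)
def w(cam,box,x,y,z): return onz(cam,(x+.5)/k-.5+box[0],(y+.5)/k-.5+box[1],z)
E
python3 - <<'E'
from fx import *
b=(275,185,335,250); im=cv2.cvtColor(env.get_image('top'),cv2.COLOR_RGB2BGR)
u=up(im,b); V=cv2.cvtColor(u,cv2.COLOR_BGR2HSV)[...,2]
def rect(m,z,lab,seed):
    m=cv2.morphologyEx(m.astype(np.uint8),cv2.MORPH_OPEN,np.ones((21,21)))
    cs,_=cv2.findContours(m,cv2.RETR_EXTERNAL,cv2.CHAIN_APPROX_NONE)
    for c in cs:
        if cv2.pointPolygonTest(c,seed,False)<0: continue
        W=np.array([w('top',b,p[0][0],p[0][1],z)[:2] for p in c],np.float32)*1000
        hull=cv2.convexHull(W); M=cv2.moments(hull)
        print(lab,np.round(cv2.minAreaRect(W),1).tolist() if 0 else cv2.minAreaRect(W),'hull c',M['m10']/M['m00'],M['m01']/M['m00'])
rect(V<110,.012,'base',(180,300)); rect(V>130,.030,'ped',(275,325))
p1=w('top',b,263,262,.042);p2=w('top',b,288,385,.042);pv=w('top',b,323,205,.050);kn=w('top',b,252,172,.07)
print('pins',p1,p2,(p1+p2)/2,'ang',np.degrees(np.arctan2(*(p1-p2)[1::-1]))-np.degrees(np.arctan2(13,21)));print('pivot',pv,'knob',kn)
snap('side','fs1.png',(262,165,337,210),10)
E
```

```text
base ((479.8359375, -129.00401306152344), (105.47405242919922, 165.55662536621094), 69.11627197265625) hull c 479.89430555825544 -130.76163706391404
ped ((476.21563720703125, -131.92860412597656), (39.20444869995117, 58.08390426635742), 68.63201141357422) hull c 476.26381731820635 -131.62170062154397
pins [ 0.50001142 -0.12623567  0.042     ] [ 0.45331342 -0.13485804  0.042     ] [ 0.47666242 -0.13054686  0.042     ] ang -21.29815598175705
pivot [ 0.52079339 -0.14827934  0.05      ] knob [ 0.53061575 -0.11884436  0.07      ]
```

View pics/fs1.png

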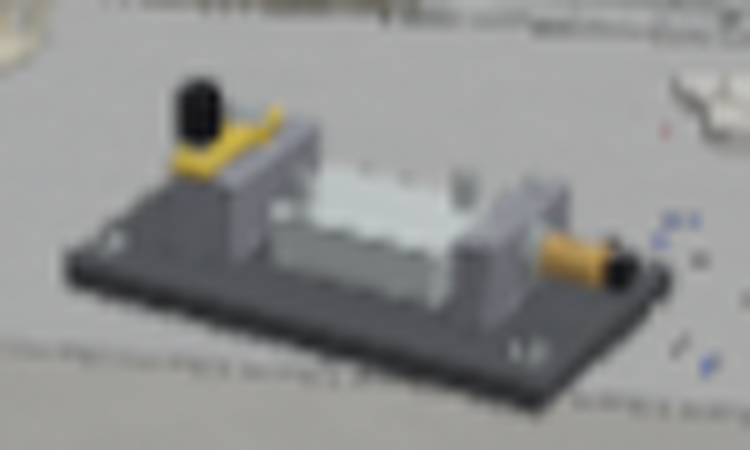

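The side crop is consistent: the latch is open at the left and the pins stand on the pedestal. The seat comes out at about (0.4763, -0.1313), yaw -21.2°. I check the plates' holes so I can try the likelier one first, and start the approach move.

```bash
python3 - <<'E'
from h import *
snap('top','tr.png',(172,155,228,218),9)
E
```

```text
(no output)
```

View pics/tr.png

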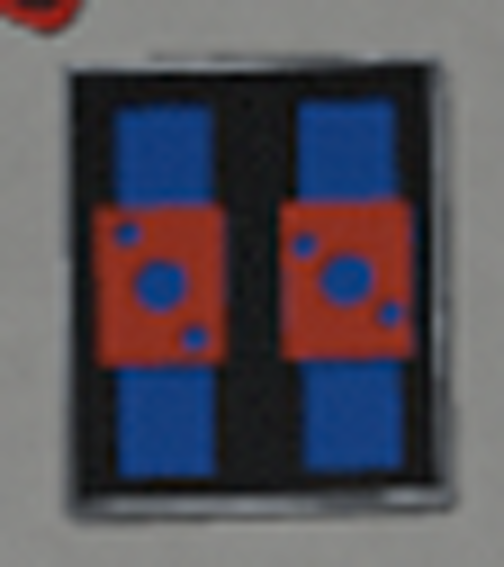

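jog_arm --hand '[0.085, 0.085, 0.085, 0.085, 0.085]' --pt "0.06 0.02 0" --pt "0.06 0.05 0" --pt "0.05 0.06 0" --pt "0.04 0.06 0" --pt "0.03 0.06 0" --yaw '[0.18, 0.18, 0.18, 0.18, 0.18]'

```text
time_s: 0.92
position: [0.389, -0.3029, 0.2482]
tool_rot: [[0.329, 0.944, 0.0], [0.944, -0.329, -0.0], [0.0, 0.0, -1.0]]
ft_force: [1.6, -0.9, 0.3]
grip_width: 0.0851
gripper_force: 0.0
```

The left plate (y≈0.269) has its holes at about (±19, ±13) mm from centre, the right one at about (±14, ±16). So I try the left one first.

jog_arm --hand '[0.085, 0.085, 0.085, 0.085, 0.085]' --pt "0.02 0.057 0" --pt "0.02 0.057 0" --pt "0.02 0.057 0" --pt "0.02 0.057 0" --pt "0.02 0.057 0" --yaw '[0.1, 0.1, 0.1, 0.056, 0]'

```text
time_s: 1.55
position: [0.4884, -0.0177, 0.2485]
tool_rot: [[-0.016, 1.0, 0.0], [1.0, 0.016, -0.0], [-0.0, 0.0, -1.0]]
ft_force: [1.0, -1.4, 0.4]
grip_width: 0.085
gripper_force: 0.0
```

jog_arm --hand '[0.085, 0.085, 0.085, 0.085, 0.085]' --pt "0.021 0.055 0" --pt "0.021 0.055 0" --pt "0.021 0.055 0" --pt "0.021 0.055 0" --pt "0.02 0.05 0" --yaw '[0, 0, 0, 0, 0]'

```text
time_s: 2.17
position: [0.5924, 0.2525, 0.2482]
tool_rot: [[-0.016, 1.0, -0.0], [1.0, 0.016, -0.0], [-0.0, -0.0, -1.0]]
ft_force: [1.3, -0.4, -0.5]
grip_width: 0.0854
gripper_force: 0.0
```

jog_arm --hand '[0.085, 0.085, 0.085, 0.085, 0.085]' --pt "0.004 0.017 -0.05" --pt "0 0 -0.055" --pt "0 0 -0.055" --pt "0 0 -0.03" --pt "0 0 0" --yaw '[0, 0, 0, 0, 0]'

```text
time_s: 2.8
position: [0.595, 0.2671, 0.0561]
tool_rot: [[-0.015, 1.0, -0.005], [1.0, 0.015, -0.001], [-0.001, -0.005, -1.0]]
ft_force: [0.3, 0.4, 0.5]
grip_width: 0.085
gripper_force: 0.0
```

jog_arm --hand '[0.085, 0.085, 0.085, 0.07, 0.06]' --pt "0 0 -0.015" --pt "0 0 -0.015" --pt "0 0 0" --pt "0 0 0" --pt "0 0 0" --yaw '[0, 0, 0, 0, 0]' --grip_force 30

```text
time_s: 3.42
position: [0.5963, 0.2674, 0.0294]
tool_rot: [[-0.015, 1.0, 0.001], [1.0, 0.015, 0.0], [0.0, 0.001, -1.0]]
ft_force: [-1.1, -0.9, 2.7]
grip_width: 0.0614
gripper_force: 31.9
```

jog_arm --hand '[0.055, 0.055, 0.055, 0.055, 0.055]' --pt "0 0 0" --pt "0 0 0.01" --pt "0 0 0.03" --pt "0 0 0.03" --pt "0 0 0" --yaw '[0, 0, 0, 0, 0]'

```text
time_s: 4.05
position: [0.5971, 0.2677, 0.1008]
tool_rot: [[-0.015, 1.0, 0.005], [1.0, 0.015, 0.001], [0.001, 0.005, -1.0]]
ft_force: [0.5, 0.4, -1.2]
grip_width: 0.0592
gripper_force: 40.2
```

```bash
python3 - <<'E'
from h import *
snap('side','g1.png',(180,180,310,290),6)
E
```

```text
(no output)
```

View pics/g1.png

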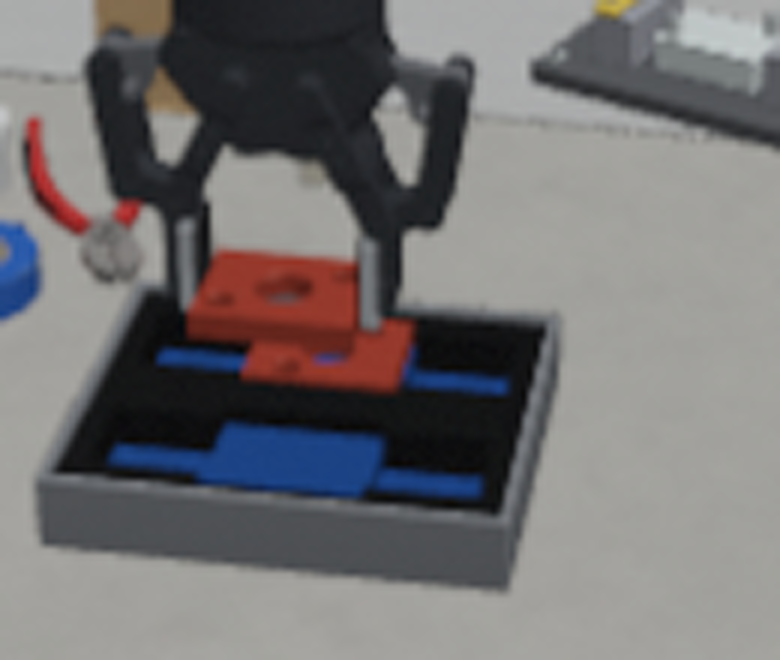

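The plate hangs level in the fingers, at about (275,300) in the crop. Now I carry it to the clear bench spot, turning it to the fixture's yaw on the way.

jog_arm --hand '[0.055, 0.055, 0.055, 0.055, 0.055]' --pt "-0.018 -0.058 0" --pt "-0.018 -0.058 0" --pt "-0.018 -0.058 0" --pt "-0.018 -0.058 0" --pt "0 0 -0.04" --yaw '[-0.1, -0.1, -0.1, -0.087, 0]'

```text
time_s: 4.72
position: [0.5242, 0.0319, 0.0589]
tool_rot: [[0.369, 0.929, 0.003], [0.929, -0.369, -0.001], [0.0, 0.004, -1.0]]
ft_force: [-0.3, 0.9, -1.0]
grip_width: 0.0592
gripper_force: 40.1
```

jog_arm --hand '[0.055, 0.055, 0.055, 0.055, 0.055]' --pt "0 0 -0.03" --pt "0 0 -0.015" --pt "0 0 -0.003" --pt "0 0 0" --pt "0 0 0" --yaw '[0, 0, 0, 0, 0]'

```text
time_s: 5.35
position: [0.5229, 0.0354, 0.0122]
tool_rot: [[0.363, 0.932, -0.002], [0.932, -0.363, -0.001], [-0.001, -0.001, -1.0]]
ft_force: [-12.1, -2.4, 27.8]
grip_width: 0.0589
gripper_force: 57.6
```

jog_arm --hand '[0.055, 0.075, 0.082, 0.082, 0.082]' --pt "0 0 0.001" --pt "0 0 0.001" --pt "0 0 0" --pt "0 0 0.03" --pt "0 0 0.04" --yaw '[0, 0, 0, 0, 0]'

```text
time_s: 5.98
position: [0.5237, 0.0355, 0.0823]
tool_rot: [[0.363, 0.932, -0.002], [0.932, -0.363, 0.0], [-0.0, -0.002, -1.0]]
ft_force: [0.5, -1.2, -0.3]
grip_width: 0.0818
gripper_force: 0.0
```

jog_arm --hand '[0.08, 0.08, 0.08, 0.08, 0.08]' --pt "0 0 0" --pt "0 0 0" --pt "0 0 0" --pt "0 0 0" --pt "0 0 0" --yaw '[0.18, 0.18, 0.18, 0.18, 0.18]'

```text
time_s: 6.6
position: [0.5241, 0.0355, 0.082]
tool_rot: [[-0.509, 0.861, -0.0], [0.861, 0.509, 0.0], [0.0, -0.0, -1.0]]
ft_force: [0.8, -0.1, 0.7]
grip_width: 0.0799
gripper_force: 0.0
```

```bash
cat > pl.py <<'E'
from h import *
def plate(z,lo=(-9,-9),hi=(9,9),cam='top'):
    k=6; im=cv2.cvtColor(env.get_image(cam),cv2.COLOR_RGB2BGR)
    u=cv2.resize(im,None,fx=k,fy=k,interpolation=cv2.INTER_CUBIC); H,S,V=cv2.split(cv2.cvtColor(u,cv2.COLOR_BGR2HSV))
    m=(((H<10)|(H>170))&(S>120)&(V>60)).astype(np.uint8)
    for c in cv2.findContours(m,cv2.RETR_EXTERNAL,cv2.CHAIN_APPROX_NONE)[0]:
        if cv2.contourArea(c)<1500: continue
        W=np.array([onz(cam,(p[0][0]+.5)/k-.5,(p[0][1]+.5)/k-.5,z)[:2] for p in c],np.float32)*1000
        r=cv2.minAreaRect(W)
        if all(np.array(lo)*1000<r[0]) and all(np.array(hi)*1000>r[0]): print(np.round([*r[0],*r[1],r[2]],1))
E
python3 -c "
from pl import *
plate(.01,(.4,-.05),(.65,.12))"
```

jog_arm --hand '[0.08, 0.08, 0.08, 0.08, 0.08]' --pt "0 0 0" --pt "0 0 0" --pt "0 0 -0.01" --pt "0 0 -0.02" --pt "0 0 -0.02" --yaw '[0.18, 0.18, 0.18, 0.125, 0]'

```text
time_s: 7.28
position: [0.5242, 0.0354, 0.0316]
tool_rot: [[-0.929, 0.37, 0.0], [0.37, 0.929, -0.0], [-0.0, 0.0, -1.0]]
ft_force: [0.7, -0.5, -0.1]
grip_width: 0.0799
gripper_force: 0.0
```

jog_arm --hand '[0.08, 0.08, 0.06, 0.045, 0.043]' --pt "0 0 -0.014" --pt "0 0 0" --pt "0 0 0" --pt "0 0 0" --pt "0 0 0" --yaw '[0, 0, 0, 0, 0]' --grip_force 30

```text
time_s: 7.9
position: [0.5244, 0.0353, 0.0192]
tool_rot: [[-0.929, 0.369, 0.002], [0.369, 0.929, -0.0], [-0.002, 0.0, -1.0]]
ft_force: [-1.4, -0.5, 6.2]
grip_width: 0.0467
gripper_force: 31.1
```

jog_arm --hand '[0.043, 0.043, 0.043, 0.043, 0.043]' --pt "0 0 0.03" --pt "0 0 0.05" --pt "-0.016 -0.0555 0" --pt "-0.016 -0.0555 0" --pt "-0.016 -0.0555 0" --yaw '[0, 0, 0, 0.009, 0]'

```text
time_s: 8.52
position: [0.4755, -0.1327, 0.0987]
tool_rot: [[-0.933, 0.36, 0.001], [0.36, 0.933, -0.0], [-0.001, -0.0, -1.0]]
ft_force: [-0.1, 0.4, -0.5]
grip_width: 0.0468
gripper_force: 31.4
```

jog_arm --hand '[0.043, 0.043, 0.043, 0.043, 0.043]' --pt "0 0 -0.015" --pt "0 0 -0.012" --pt "0 0 0" --pt "0 0 0" --pt "0 0 0" --yaw '[0, 0, 0, 0, 0]'

```text
time_s: 9.15
position: [0.4764, -0.1308, 0.0717]
tool_rot: [[-0.933, 0.36, 0.001], [0.36, 0.933, -0.0], [-0.001, -0.0, -1.0]]
ft_force: [0.3, -0.0, -1.3]
grip_width: 0.047
gripper_force: 31.3
```

```bash
python3 - <<'E'
from h import *
print(env.observe()['position'])
snap('top','t2.png',(275,185,335,250),9)
snap('side','s2.png',(255,150,340,210),9)
E
```

```text
[ 0.47636353 -0.13078133  0.07169926]
```

View pics/t2.png

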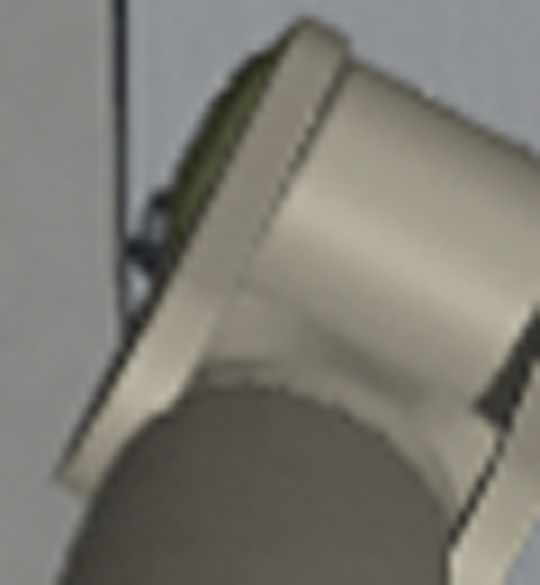

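View pics/s2.png

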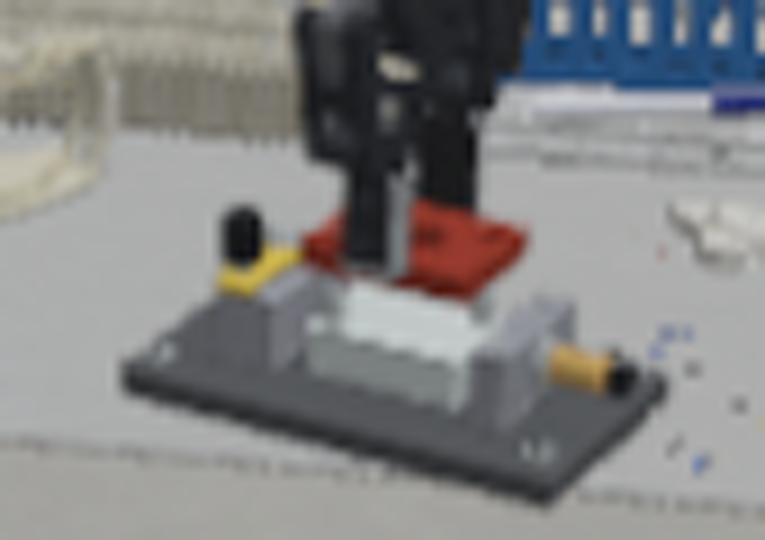

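The top view is occluded by the arm. The side view shows the plate level over the pedestal, with the pins still below it. I lower gently while watching the force.

jog_arm --hand '[0.043, 0.043, 0.043, 0.043, 0.043]' --pt "0 -0.0005 -0.003" --pt "0 0 -0.003" --pt "0 0 -0.003" --pt "0 0 -0.002" --pt "0 0 0" --yaw '[0, 0, 0, 0, 0]' --grip_force 20

```text
time_s: 9.88
position: [0.476, -0.1316, 0.0602]
tool_rot: [[-0.933, 0.361, -0.0], [0.361, 0.933, 0.0], [0.0, 0.0, -1.0]]
ft_force: [-0.1, 0.4, -0.2]
grip_width: 0.0466
gripper_force: 31.3
```

jog_arm --hand '[0.043, 0.043, 0.043, 0.043, 0.043]' --pt "0 0 -0.001" --pt "0 0 -0.001" --pt "0 0 0" --pt "0 0 0" --pt "0 0 0" --yaw '[0, 0, 0, 0, 0]'

```text
time_s: 10.5
position: [0.4761, -0.1317, 0.0583]
tool_rot: [[-0.933, 0.36, 0.0], [0.36, 0.933, -0.0], [-0.0, -0.0, -1.0]]
ft_force: [-1.3, 0.2, -0.5]
grip_width: 0.0467
gripper_force: 31.3
```

jog_arm --hand '[0.043, 0.043, 0.043, 0.043, 0.043]' --pt "0 0 -0.001" --pt "0 0 -0.001" --pt "0 0 -0.001" --pt "0 0 0" --pt "0 0 0" --yaw '[0, 0, 0, 0, 0]'

```text
time_s: 11.12
position: [0.4761, -0.1317, 0.0553]
tool_rot: [[-0.933, 0.361, 0.0], [0.361, 0.933, -0.0], [-0.0, -0.0, -1.0]]
ft_force: [1.0, -1.4, -1.0]
grip_width: 0.0471
gripper_force: 31.4
```

It's 6 mm down over the pins with no force, so it fits. I lower it almost to the seat.

jog_arm --hand '[0.043, 0.043, 0.043, 0.043, 0.043]' --pt "0 0 -0.0015" --pt "0 0 -0.0015" --pt "0 0 -0.0015" --pt "0 0 -0.0005" --pt "0 0 0" --yaw '[0, 0, 0, 0, 0]'

```text
time_s: 11.75
position: [0.4762, -0.1317, 0.0504]
tool_rot: [[-0.933, 0.361, 0.0], [0.361, 0.933, -0.0], [-0.0, -0.0, -1.0]]
ft_force: [0.9, -1.3, 0.8]
grip_width: 0.0466
gripper_force: 31.4
```

jog_arm --hand '[0.043, 0.05, 0.056, 0.06, 0.06]' --pt "0 0 -0.0005" --pt "0 0 0" --pt "0 0 0" --pt "0 0 0" --pt "0 0 0" --yaw '[0, 0, 0, 0, 0]'

```text
time_s: 12.38
position: [0.476, -0.1316, 0.0498]
tool_rot: [[-0.933, 0.36, -0.0], [0.36, 0.933, 0.0], [0.0, 0.0, -1.0]]
ft_force: [0.4, -0.8, 0.5]
grip_width: 0.0599
gripper_force: 0.0
```

jog_arm --hand '[0.06, 0.06, 0.06, 0.06, 0.06]' --pt "0 0 0.02" --pt "0 0 0.05" --pt "0 0.06 0.01" --pt "0 0.06 0" --pt "0 0.06 0" --yaw '[0, 0, -0.18, -0.18, -0.18]'

```text
time_s: 13.0
position: [0.4767, 0.0346, 0.1295]
tool_rot: [[-0.646, 0.763, 0.001], [0.763, 0.646, -0.0], [-0.0, 0.0, -1.0]]
ft_force: [0.3, -0.5, 0.1]
grip_width: 0.0603
gripper_force: 0.0
```

jog_arm --hand '[0.05, 0.045, 0.04, 0.04, 0.04]' --pt "0 0 0" --pt "0 0 0" --pt "0 0 0" --pt "0 0 0" --pt "0 0 0" --yaw '[-0.18, -0.18, -0.18, -0.18, -0.18]'

```text
time_s: 13.62
position: [0.4768, 0.0331, 0.1292]
tool_rot: [[0.196, 0.981, -0.0], [0.981, -0.196, 0.0], [0.0, -0.0, -1.0]]
ft_force: [-0.1, 1.1, 0.4]
grip_width: 0.0404
gripper_force: 0.0
```

```bash
python3 - <<'E'
from h import *
a=snap('top','x.png',(275,185,335,250),6); b=snap('side','y.png',(255,150,340,210),6)
A=cv2.imread('pics/x.png');B=cv2.imread('pics/y.png')
C=np.zeros((800-2,510,3),np.uint8); C=np.zeros((390,360+510,3),np.uint8); C[:390,:360]=A; C[:360,360:]=B
cv2.imwrite('pics/v3.png',cv2.resize(C,(796,357)))
E
python3 -c "
from pl import *
plate(.04,(.4,-.2),(.6,-.05))"
```

```text
[ 475.4 -130.8   49.5   62.    69. ]Traceback (most recent call last):
  File "<string>", line 3, in <module>
    plate(.04,(.4,-.2),(.6,-.05))
    ~~~~~^^^^^^^^^^^^^^^^^^^^^^^^
  File "pl.py", line 8, in plate
    W=np.array([onz(cam,(p[0][0]+.5)/k-.5,(p[0][1]+.5)/k-.5,z)[:2] for p in c],np.float32)*1000
                ~~~^^^^^^^^^^^^^^^^^^^^^^^^^^^^^^^^^^^^^^^^^^^
  File "h.py", line 8, in onz
    p,d=ray(name,u,v); return p+d*(z-p[2])/d[2]
        ~~~^^^^^^^^^^
  File "h.py", line 4, in ray
    c=env.calibration(name); xd=np.array([(u-c['cx'])/c['fx'],(v-c['cy'])/c['fy']]); x=xd.copy()
ValueError: time passes only in moves, steps and waits
```

View pics/v3.png

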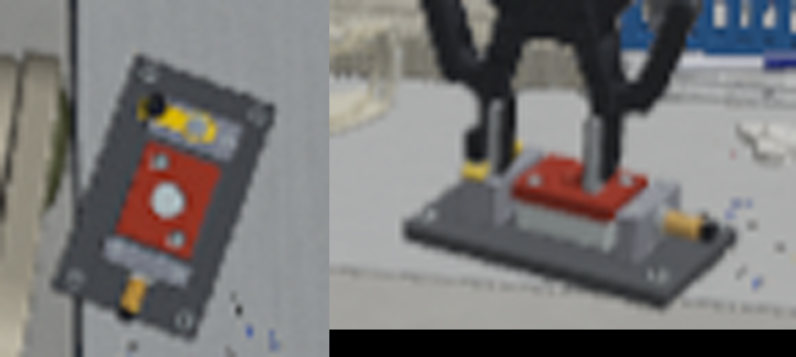

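The plate lies flush on the pedestal, with both pins showing through its dowel holes at about (160,160) and (178,238). The knob is unmoved. Now I cage the knob.

jog_arm --hand '[0.036, 0.036, 0.036, 0.036, 0.036]' --pt "0.018 -0.052 0" --pt "0.018 -0.052 0" --pt "0.017 -0.049 0" --pt "0 0 0" --pt "0 0 0" --yaw '[-0.15, 0, 0, 0, 0]'

```text
time_s: 14.4
position: [0.5295, -0.1195, 0.1289]
tool_rot: [[0.333, 0.943, -0.001], [0.943, -0.333, 0.001], [0.0, -0.001, -1.0]]
ft_force: [-0.7, -0.1, -0.7]
grip_width: 0.0361
gripper_force: 0.0
```

jog_arm --hand '[0.036, 0.036, 0.036, 0.026, 0.02]' --pt "0 0 -0.03" --pt "0 0 -0.028" --pt "0 0 0" --pt "0 0 0" --pt "0 0 0" --yaw '[0, 0, 0, 0, 0]'

```text
time_s: 15.02
position: [0.5304, -0.1198, 0.0724]
tool_rot: [[0.334, 0.942, 0.002], [0.942, -0.334, -0.001], [-0.0, 0.002, -1.0]]
ft_force: [-0.8, -0.1, 1.4]
grip_width: 0.02
gripper_force: 0.0
```

jog_arm --hand '[0.02, 0.02, 0.02, 0.02, 0.02]' --pt "-0.005 0.001 -0.002" --pt "-0.005 0.0005 0" --pt "-0.005 -0.0005 0" --pt "-0.005 -0.001 0" --pt "-0.005 -0.002 0" --yaw '[0.175, 0.175, 0.175, 0.175, 0.175]'

```text
time_s: 15.65
position: [0.5056, -0.1221, 0.0702]
tool_rot: [[-0.514, 0.858, 0.003], [0.858, 0.514, -0.001], [-0.002, 0.002, -1.0]]
ft_force: [1.5, 0.3, -0.6]
grip_width: 0.0199
gripper_force: 0.8
```

jog_arm --hand '[0.02, 0.02, 0.02, 0.02, 0.02]' --pt "-0.0045 -0.003 0" --pt "-0.0037 -0.0037 0" --pt "-0.003 -0.0043 0" --pt "-0.0022 -0.0047 0" --pt "0 0 0" --yaw '[0.175, 0.175, 0.175, 0.175, 0]'

```text
time_s: 16.27
position: [0.4917, -0.1378, 0.0699]
tool_rot: [[-0.943, 0.333, 0.001], [0.333, 0.943, -0.001], [-0.001, -0.0, -1.0]]
ft_force: [-1.1, 0.4, 0.3]
grip_width: 0.0198
gripper_force: 0.0
```

jog_arm --hand '[0.02, 0.02, 0.02, 0.02, 0.02]' --pt "-0.0004 -0.001 0" --pt "-0.0004 -0.001 0" --pt "-0.0004 -0.001 0" --pt "0 0 0" --pt "0 0 0" --yaw '[0, 0, 0, 0, 0]'

```text
time_s: 16.9
position: [0.4903, -0.1405, 0.0692]
tool_rot: [[-0.943, 0.331, -0.0], [0.331, 0.943, 0.0], [0.0, 0.0, -1.0]]
ft_force: [-0.4, 2.2, 0.7]
grip_width: 0.0202
gripper_force: 1.1
```

jog_arm --hand '[0.02, 0.02, 0.02, 0.02, 0.02]' --pt "-0.0003 -0.001 0" --pt "-0.0003 -0.001 0" --pt "0 0 0" --pt "0 0 0" --pt "0 0 0" --yaw '[0, 0, 0, 0, 0]'

```text
time_s: 17.52
position: [0.49, -0.1411, 0.0692]
tool_rot: [[-0.943, 0.332, 0.001], [0.332, 0.943, 0.003], [0.0, 0.003, -1.0]]
ft_force: [3.0, 12.2, 2.9]
grip_width: 0.0201
gripper_force: 6.0
```

There is 12 N against the stop, so the latch is closed. I back off, open and retreat, then check.

jog_arm --hand '[0.02, 0.03, 0.034, 0.034, 0.034]' --pt "0.0008 0.0025 0" --pt "0 0 0" --pt "0 0 0" --pt "0 0 0.03" --pt "0 0 0.05" --yaw '[0, 0, 0, 0, 0]'

```text
time_s: 18.15
position: [0.4899, -0.1402, 0.149]
tool_rot: [[-0.943, 0.332, -0.003], [0.332, 0.943, 0.001], [0.004, 0.0, -1.0]]
ft_force: [0.6, 0.0, 0.3]
grip_width: 0.0341
gripper_force: 0.0
```

jog_arm --hand '[0.034, 0.034, 0.034, 0.034, 0.034]' --pt "0 0.05 0.03" --pt "0 0.06 0" --pt "0 0.06 0" --pt "0 0 0" --pt "0 0 0" --yaw '[0, 0, 0, 0, 0]'

```text
time_s: 18.77
position: [0.4907, 0.0294, 0.1792]
tool_rot: [[-0.944, 0.331, 0.0], [0.331, 0.944, -0.0], [-0.0, -0.0, -1.0]]
ft_force: [-0.1, -0.4, 0.5]
grip_width: 0.0341
gripper_force: 0.0
```

```bash
python3 - <<'E'
from h import *
im=snap('top','v4.png',(275,185,335,250),9)
print(env.observe()['position'],env.observe()['time_s'])
E
```

```text
[0.49073693 0.02885706 0.17912901] 18.825
```

View pics/v4.png

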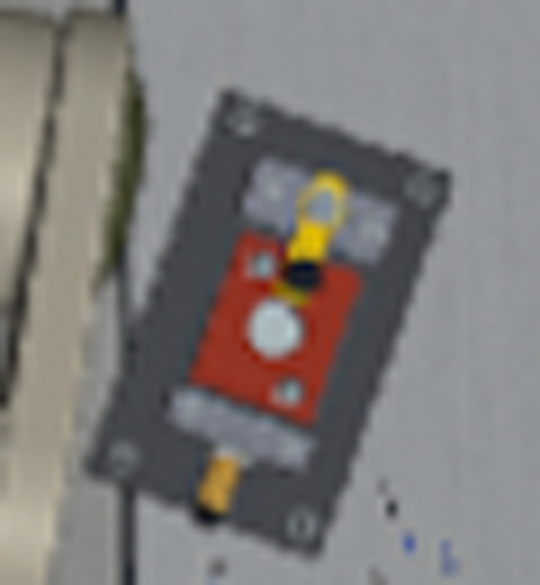

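The picture shows the latch lying along the fixture's axis over the plate, knob at about (301,275), and the plate home with both pins visible. The other plate is still in the tray, so I hand in.

```bash
python3 -c "
from rig import env
print(env.close_job())"
```

```text
the job is handed in; nothing more can be done
None
```

The job is handed in: the plate from the tray's left cutout fitted without force and sits flush over both pins, the latch is closed against its stop, and the other plate was never touched and stays in the tray (about 19 s used).

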